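Make up two computer repair kits and ticket one

TASK

Make up two repair kits from the stock on the bench: one cooling fan and the power adapter in the plain tray, and the other fan and the finned heat sink in the tray with the clip, every part lying flat on its tray's floor, right way up, none on top of another. When both parts are in the clip tray, and not before, finish that kit by laying the white job ticket on the tray's deck and sliding it, long way first and straight, under the middle of the sprung clip, so that its edge lifts the clip and about 20 mm of it is held. Leave the flat battery pack where it lies and let go of everything.

Things in the scene. Friction and masses are not known exactly. Their poses are not given: they have to be found in the camera images.
- fan_1: Square black cooling fan with grey blades, 50 x 50 x 20 mm high, about 45 g, lying flat. The two fans are identical and either may go in either tray. Origin: centre of its underside, z up. Its sides are parallel to its x and y; grip across either.
- fan_2: The other fan, identical to fan_1: 50 x 50 x 20 mm high, about 45 g, lying flat. Origin: centre of its underside, z up. Its sides are parallel to its x and y.
- heatsink: Bare aluminium heat sink with upright fins, 60 mm along its x, 40 mm along its y, 25 mm high, about 110 g. Origin: centre of its underside, z up. Grip across the 40 mm.
- adapter: Black power adapter brick without cable, with a grey label on top: 40 mm along its x, 90 mm along its y, 28 mm high, about 200 g. Origin: centre of its underside, z up. Grip across the 40 mm.
- ticket: Job ticket: stiff flat white plate lying on the bench, 65 mm along its x (long way), 50 mm along its y, 6 mm thick, about 30 g. Origin: centre of its underside, z up. Either short edge may go under the clip. Grip it by its 50 mm width with the fingertips just clear of the bench (tips 2 mm up).
- battery: Spare flat battery pack, black with three silver cells on top, 60 mm along its x, 85 mm along its y, 10 mm high. Origin: centre of its underside, z up. It belongs to neither kit: it stays where it is (it must not be moved more than 20 mm).
- plain_tray: Grey tray without clip, fixed to the bench, 178 mm along its x, 160 mm along its y. Origin: centre of its underside. Floor top at z = 4 mm, walls 4 mm thick, rim top at z = 12 mm; inside 170 x 152 mm (x from -85 to 85 mm, y from -76 to 76 mm), room for two parts side by side.
- clip_tray: Grey tray with a steel clip, fixed, 270 mm along its x, 160 mm along y. Origin: centre of its underside. The -x part is an open bay for parts (inside x -131 to -1 mm, y -76 to 76 mm; floor at z = 4 mm, rim 12 mm, walls 4 mm). The +x part, x = -1 to 135 mm, is a flat solid deck, top at z = 12 mm, for the ticket.
- clip_lip (a point): Point on the deck under the clip's lip (x = 90, y = 0, z = 12 mm in clip_tray; same axes). The ticket slides to +x through it along the deck. Clip 40 mm wide; lip 1 mm above the deck; nose turned up 20 degrees reaches 24 mm out to -x, underside there 10 mm up; hinge and posts (22 to 30 mm off centre, 16 mm high) 31 mm or more to +x. Home: leading edge 20 mm past it.
- clip (a joint): Angle of the sprung clip, rad: 0 closed, grows as the lip rises; the hinge runs across the tray 38 mm to +x of the lip, 10 mm above the deck. About 0.13 with the ticket under the lip. The spring presses the lip down with about 1.5 N; pushing the ticket under takes up to about 8 N.
Not all that is in view belongs to the job. Of the things that look like the ticket, take the one that is farthest to the robot's left at the start. Leave any red look-alike of the fan_1 alone.

How it is judged (in metres and radians):
On the way, in this order (a step that is already met when the one before it is completed fails the run):
1. one fan and the heat sink lie flat in the bay of the clip tray, before the ticket is under the clip (((x of fan_1 in the frame of clip_tray between -0.113 and -0.019 m and y of fan_1 in the frame of clip_tray between -0.058 and 0.058 m and z of fan_1 in the frame of clip_tray between 0 and 0.008 m and angle between fan_1's own z axis and vertical below 0.12 rad) or (x of fan_2 in the frame of clip_tray between -0.113 and -0.019 m and y of fan_2 in the frame of clip_tray between -0.058 and 0.058 m and z of fan_2 in the frame of clip_tray between 0 and 0.008 m and angle between fan_2's own z axis and vertical below 0.12 rad)) and x of heatsink in the frame of clip_tray between -0.113 and -0.019 m and y of heatsink in the frame of clip_tray between -0.058 and 0.058 m and z of heatsink in the frame of clip_tray between 0 and 0.008 m and angle between heatsink's own z axis and vertical below 0.12 rad and not (x of ticket in the frame of clip_tray between 0.0675 and 0.092 m and y of ticket in the frame of clip_tray between -0.015 and 0.015 m and z of ticket in the frame of clip_tray between 0.009 and 0.018 m and angle between ticket's own z axis and vertical below 0.12 rad and angle between the x axis of ticket and the x axis of clip_tray, either way round below 0.2 rad and value of joint clip above 0.06 rad)), for 0.2 s.
2. the ticket is under the clip (x of ticket in the frame of clip_tray between 0.0675 and 0.092 m and y of ticket in the frame of clip_tray between -0.015 and 0.015 m and z of ticket in the frame of clip_tray between 0.009 and 0.018 m and angle between ticket's own z axis and vertical below 0.12 rad and angle between the x axis of ticket and the x axis of clip_tray, either way round below 0.2 rad and value of joint clip above 0.06 rad), for 0.2 s.
At the end, for the whole second after the job is handed in: Each part flat (0.12 rad) on the floor (4 mm) of its own tray; ticket flat on the deck, straight within 0.2 rad, within 15 mm of the clip's middle, leading edge 10 to 34 mm past the lip, clip held up (over 0.06 rad); all five released and at rest (all of step 2 and (((x of fan_1 in the frame of clip_tray between -0.113 and -0.019 m and y of fan_1 in the frame of clip_tray between -0.058 and 0.058 m and z of fan_1 in the frame of clip_tray between 0 and 0.008 m and angle between fan_1's own z axis and vertical below 0.12 rad) and (x of fan_2 in the frame of plain_tray between -0.067 and 0.067 m and y of fan_2 in the frame of plain_tray between -0.058 and 0.058 m and z of fan_2 in the frame of plain_tray between 0 and 0.008 m and angle between fan_2's own z axis and vertical below 0.12 rad)) or ((x of fan_2 in the frame of clip_tray between -0.113 and -0.019 m and y of fan_2 in the frame of clip_tray between -0.058 and 0.058 m and z of fan_2 in the frame of clip_tray between 0 and 0.008 m and angle between fan_2's own z axis and vertical below 0.12 rad) and (x of fan_1 in the frame of plain_tray between -0.067 and 0.067 m and y of fan_1 in the frame of plain_tray between -0.058 and 0.058 m and z of fan_1 in the frame of plain_tray between 0 and 0.008 m and angle between fan_1's own z axis and vertical below 0.12 rad))) and x of heatsink in the frame of clip_tray between -0.113 and -0.019 m and y of heatsink in the frame of clip_tray between -0.058 and 0.058 m and z of heatsink in the frame of clip_tray between 0 and 0.008 m and angle between each of heatsink, adapter's own z axis and vertical below 0.12 rad and x of adapter in the frame of plain_tray between -0.067 and 0.067 m and y of adapter in the frame of plain_tray between -0.058 and 0.058 m and z of adapter in the frame of plain_tray between 0 and 0.008 m and linear speed of each of fan_1, fan_2, heatsink, adapter, ticket below 0.02 m/s and contact force between the fingers and fan_1 below 0.1 N and contact force between the fingers and fan_2 below 0.1 N and contact force between the fingers and heatsink below 0.1 N and contact force between the fingers and adapter below 0.1 N and contact force between the fingers and ticket below 0.1 N); the robot touches nothing.
It fails at once if the spare battery pack is moved more than 20 mm (distance of battery from where it was at the start of the episode above 0.02 m).
It also fails if it takes over 115 s, if anything falls off the work surface, if the arm or the gripper's body presses on something with over 40 N, if the wrist force passes 120 N, or if a joint passes its speed limit or range.

ROBOT

A 6-joint arm with a two-finger parallel gripper is mounted at the origin on the work surface. World frame = base frame: x ahead of the robot, y to its left, z up, the work surface at z = 0. Lengths are in mm, angles in rad, forces in N, time in s.
With the tool pointing down it reaches from about 275 to 825 mm from the base axis. Payload 5.2 kg.
Tool frame: the origin (TCP) lies at the very end of the fingers, on their centre line; the grasp point (between the pads) lies 19 mm behind it; z points along the fingers, y is the line along which they close (so a half turn about z gives the same grasp; the last joint's range is limited). The gripper opens to 93 mm and grips with 3 to 60 N. Pads are 15 mm wide; open, the fingers measure 128 mm over their backs; the gripper's body (75 mm by 188 mm) begins 65 mm behind the grasp point.
Start: joints at [1.135, 0.259, 1.535, -0, 1.348, -0.203], TCP at [126.864, 535.173, 182.653] pointing down, gripper open.
Joint ranges: [-3.14, 3.14], [-0.91, 2.08], [0.19, 2.58], [-1.22, 4.36], [0.22, 2.71], [-3.12, 3.12]. Speed limits (rad/s): [2.57, 2.57, 3.14, 3.14, 3.14, 3.14].

INTERFACE

Orientations are given as [roll, pitch, yaw] about the fixed x, y, z axes, in that order (R = Rz(yaw) Ry(pitch) Rx(roll)).
In Python, from bench import robot gives the robot as it stands. The module is installed in compiled form; this text tells all that it offers. Calls block until the motion is done:
- robot.move_ptp(position, orientation): joint-space move of the TCP to a pose.
- robot.move_linear(position, ori=None, speed=150, f_stop=None): straight line of the TCP; ori=None keeps the orientation; speed is the mean speed in mm/s. With f_stop (N) it stops when the force on the tool has changed by that much, and returns True; else False.
- robot.move_j(angles): joint-space move.
- robot.move_gripper(opening): opening from 0.0 (shut) to 1.0 (fully open); the grip force is fixed at half the most; returns when the fingers have stopped.
- robot.sleep(seconds).
- robot.inverse_kinematics(position, orientation): joint angles nearest the present ones, or None.
- robot.get_image(name): name is "side" or "top"; returns a dict with "img" (420x560x3 uint8, blue, green, red), "fovy" (degrees; the focal length in pixels is half the picture's height over the tangent of half this angle, whatever the lens; pixels are square), "cx", "cy" (the principal point, pixels), "eye" and "orientation" of the camera in the world. Camera axes: x right, y down, z forward; pixel columns grow to the right and rows downward; lengths in mm; the calibration is good to about 2 mm. A picture is of the moment at which its call begins. There is no depth.
A pose or a line that the arm cannot do raises robot.MotionError and nothing moves.
- robot.hand_in(): hands the job in; it is judged then, once.
Readings, each from a call of its own:
- robot.current_t(): time.
- robot.current_qpos(): joint angles.
- robot.current_joint_vel(): joint speeds.
- robot.current_joint_efforts(): joint torques, N m.
- robot.current_tcp_pos(): TCP position.
- robot.current_eef_rot(): TCP orientation.
- robot.current_contact_force(): force on the tool from outside, world axes, zero at the start.
- robot.current_ft_torque(): the same for the moment, N m.
- robot.current_gripper_width(): opening from 0.0 (shut) to 1.0 (fully open).
- robot.current_finger_force(): force on a finger pad.
Only numpy, scipy, OpenCV 4.12 (cv2) and the standard library are available. Lean on these libraries where they do the work, as an engineer would, in place of code of your own. Each camera call takes 0.05 s, during which the arm holds its last target. There are 200 camera calls.

## Working session

There is one attempt and no reset: what is moved stays moved. The work goes in short steps, each a Python script; the robot and the scene stay as the last script left them, time stands still between calls to the robot, and variables do not carry over. Pictures are saved under pics/ and viewed, at most 14 in all, crops included, and the job is handed in when it is done.

```bash
mkdir -p pics; python3 - <<'E'
from bench import robot
import cv2
for n in("top","side"):
    d=robot.get_image(n); cv2.imwrite(f"pics/{n}0.png",cv2.resize(d["img"],(800,600),interpolation=cv2.INTER_CUBIC)); cv2.imwrite(f"{n}0_raw.png",d["img"])
    print(n,{k:v for k,v in d.items() if k!="img"})
print(robot.current_t(),robot.current_eef_rot())
E
```

```text
top {'fovy': 47.07603519952687, 'cx': 271.44596890357514, 'cy': 213.8307330681149, 'eye': array([ 464.28830943,    9.92354918, 1263.2852224 ]), 'orientation': array([-3.04872909, -0.0050011 , -1.58674497])}
side {'fovy': 43.18392903974537, 'cx': 276.8243288112759, 'cy': 209.42240696272438, 'eye': array([ 192.18302853, -792.94279925,  645.72803035]), 'orientation': array([-2.16636449,  0.00781741, -0.47089191])}
0.1 [-3.14008268e+00 -3.27334287e-04  2.90882315e+00]
```

View pics/top0.png

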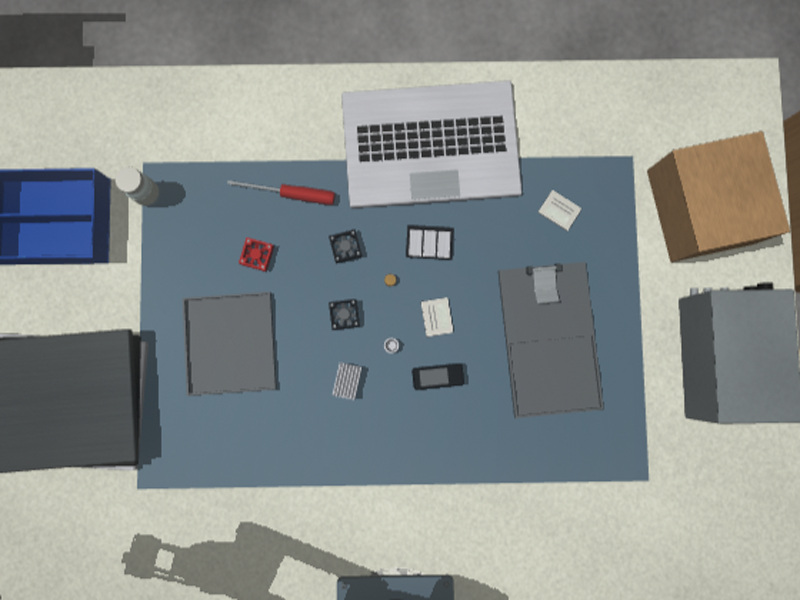

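View pics/side0.png

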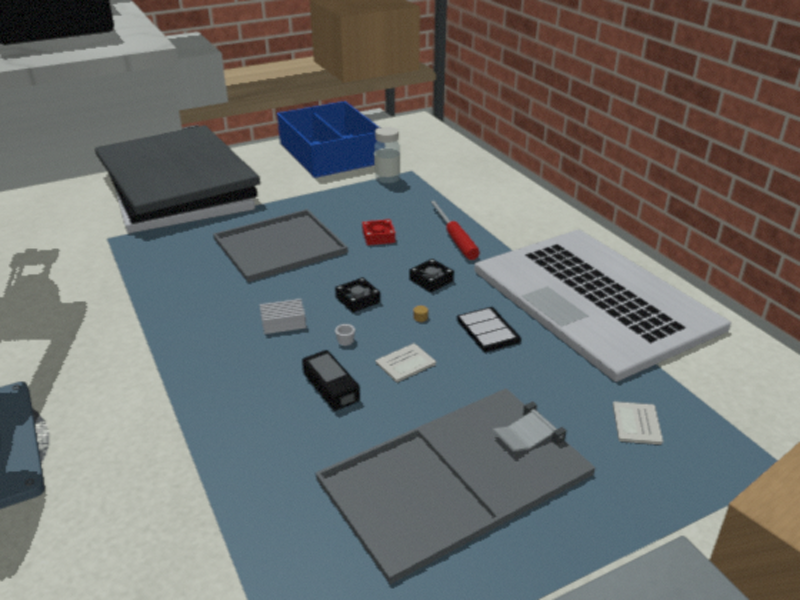

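The top view shows the plain tray at (230,343) and the clip tray at (550,340), with its clip at (545,285). The fans are at (345,246) and (345,314), the heat sink at (348,381), the adapter at (440,376) and the battery at (430,243). The leftmost ticket is at (437,317), and the red fan look-alike is at (257,253). Next I'll enlarge crops.

```bash
python3 - <<'E'
import cv2
im=cv2.imread("top0_raw.png")
for n,(x,y,w,h) in {"cA":(120,150,200,150),"cB":(270,150,160,146)}.items():
    s=800/w if n=="cA" else 4
    c=cv2.resize(im[y:y+h,x:x+w],None,fx=s,fy=s,interpolation=cv2.INTER_CUBIC)
    c=cv2.convertScaleAbs(c,alpha=1.6,beta=10)
    for k in range(0,w,20): cv2.putText(c,str(x+k),(int(k*s),10),0,.35,(0,255,255),1); cv2.line(c,(int(k*s),12),(int(k*s),20),(0,255,255),1)
    for k in range(20,h,20): cv2.putText(c,str(y+k),(0,int(k*s)+4),0,.35,(0,255,255),1)
    cv2.imwrite(f"pics/{n}.png",c[:600,:800])
E
```

```text
(no output)
```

View pics/cA.png

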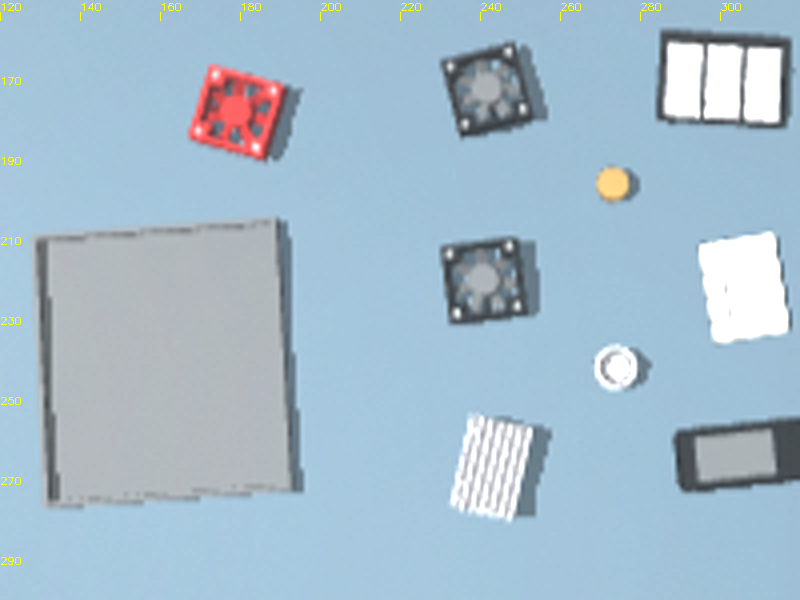

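View pics/cB.png

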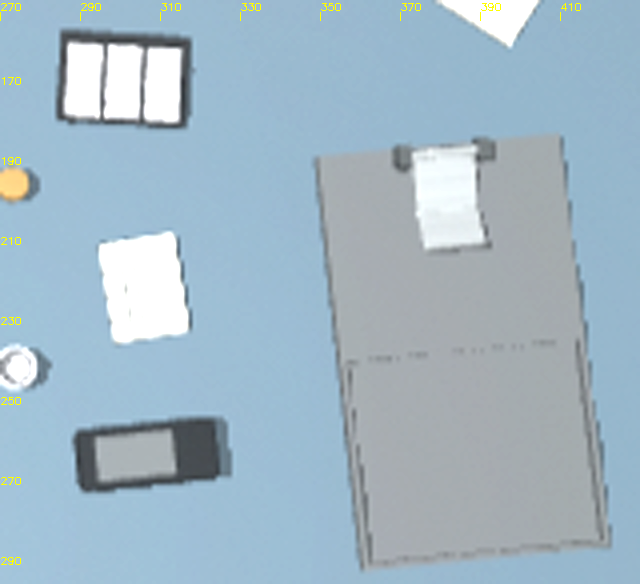

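Crop A shows the plain tray rim, both fans and the heat sink clearly. Crop B shows the adapter, ticket, battery and clip tray, with the clip at about raw (382,200). I'll fit the poses from the corners I read off.

```bash
cat > h.py <<'E'
from bench import robot
import numpy as np, cv2, json
from scipy.optimize import least_squares
from scipy.spatial.transform import Rotation as Ro
def cam(name):
    d=robot.get_image(name); d["R"]=Ro.from_euler("xyz",d["orientation"]).as_matrix(); d["f"]=210/np.tan(np.radians(d["fovy"]/2)); return d
def proj(d,P):
    c=(np.atleast_2d(P)-d["eye"])@d["R"]; return c[:,:2]/c[:,2:]*d["f"]+[d["cx"],d["cy"]]
def corners(x,y,a,lx,ly,z):
    p=np.array([[1,1],[1,-1],[-1,-1],[-1,1]])*[lx/2,ly/2]; c,s=np.cos(a),np.sin(a)
    return np.c_[p@[[c,s],[-s,c]]+[x,y],np.full(4,z)]
def fit(d,pix,lx,ly,z,a0=0):
    """pix: top-left, top-right, bottom-right, bottom-left = (+x+y),(+x-y),(-x-y),(-x+y)"""
    r=least_squares(lambda v:(proj(d,corners(*v,lx,ly,z))-pix).ravel(),[450,0,a0])
    return r.x,np.sqrt(np.mean(r.fun**2))
E
python3 - <<'E'
from h import *
d=cam("top")
A=(120,150);B=(270,150)
O={"fan1":(A,[(443,60),(515,42),(533,122),(463,136)],50,50,20),
"fan2":(A,[(442,246),(518,238),(527,313),(451,324)],50,50,20),
"heatsink":(A,[(472,414),(533,428),(512,521),(450,507)],60,40,25),
"adapter":(B,[(75,431),(216,419),(221,478),(83,491)],40,90,28),
"ticket":(B,[(98,244),(174,232),(189,331),(114,343)],65,50,6),
"battery":(B,[(63,31),(189,38),(186,128),(58,120)],60,85,10),
"plain":(A,[(34,237),(278,219),(292,490),(47,506)],178,160,12),
"clip":(B,[(316,158),(561,136),(609,545),(363,571)],270,160,12)}
out={}
for k,(o,p,lx,ly,z) in O.items():
    pix=(np.array(p)+.5)/4-.5+o
    v,e=fit(d,pix,lx,ly,z); out[k]=list(v); print(k,v.round(3),"rms px",round(e,2))
json.dump(out,open("poses.json","w"))
# overlay check in side view
s=cam("side"); im=cv2.resize(s["img"],None,fx=2,fy=2,interpolation=cv2.INTER_CUBIC)
for k,(o,p,lx,ly,z) in O.items():
    q=(proj(s,corners(*out[k],lx,ly,z))*2+.5).astype(int); cv2.polylines(im,[q],True,(0,255,255),1)
cv2.imwrite("pics/ov.png",im[240:840,140:940])
E
```

```text
fan1 [6.90532e+02 7.76200e+01 2.18000e-01] rms px 0.58
fan2 [5.66029e+02 8.14820e+01 1.08000e-01] rms px 0.15
heatsink [ 4.45678e+02  7.77660e+01 -2.39000e-01] rms px 0.09
adapter [ 4.5115e+02 -8.6263e+01  7.5000e-02] rms px 0.35
ticket [ 5.59811e+02 -8.71590e+01  1.36000e-01] rms px 0.12
battery [ 6.97212e+02 -7.69430e+01 -7.20000e-02] rms px 0.19
plain [5.16725e+02 2.90743e+02 5.50000e-02] rms px 0.48
clip [ 5.15089e+02 -2.92614e+02  7.90000e-02] rms px 0.36
```

View pics/ov.png

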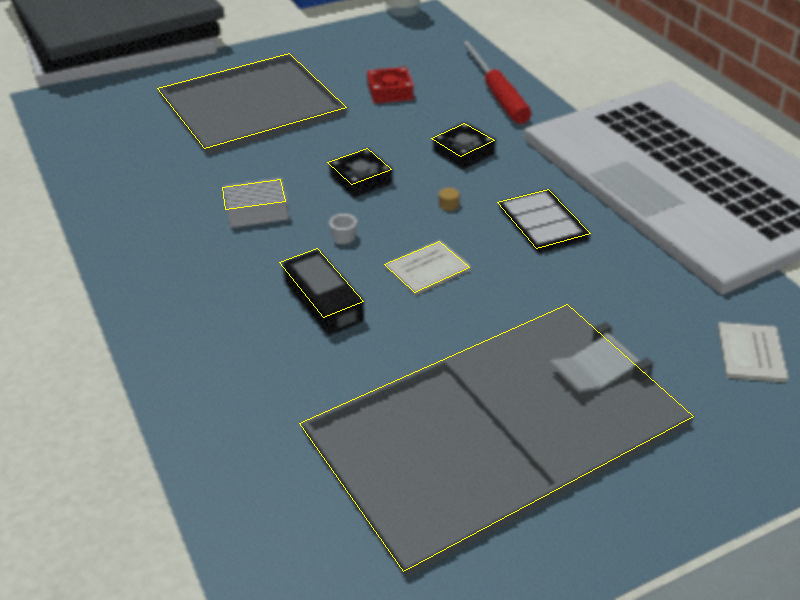

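The projected outlines match the side view well, with every part outlined on its top face. Starting the moves.

```bash
cat >> h.py <<'E'
P=json.load(open("poses.json"))
def intray(t,x,y):
    X,Y,a=P[t]; c,s=np.cos(a),np.sin(a); return X+c*x-s*y, Y+s*x+c*y
def down(x,y,z,yaw):
    """joint-space move to tool-down pose; close line = yaw+90deg, half turn free"""
    q=robot.current_qpos(); best=None
    for k in (-1,0,1,2):
        o=[np.pi,0,(yaw+k*np.pi+np.pi)%(2*np.pi)-np.pi]
        s=robot.inverse_kinematics([x,y,z],o)
        if s is not None:
            c=np.abs(np.array(s)-q).max()+ (10 if abs(s[5])>2.8 else 0)
            if best is None or c<best[0]: best=(c,o)
    robot.move_ptp([x,y,z],best[1])
def pick(x,y,yaw,tip,wopen,hi=110):
    robot.move_gripper(wopen/93); down(x,y,hi,yaw)
    robot.move_linear([x,y,tip+25],speed=250); robot.move_linear([x,y,tip],speed=100)
    robot.move_gripper(0); w=robot.current_gripper_width()*93
    robot.move_linear([x,y,hi],speed=250)
    print("grip width",round(w,1),"lifted",round(robot.current_gripper_width()*93,1),"F",robot.current_finger_force(),"t",robot.current_t())
def place(x,y,yaw,tip,wopen,hi=110):
    down(x,y,hi,yaw); robot.move_linear([x,y,tip+15],speed=250)
    hit=robot.move_linear([x,y,tip],speed=50,f_stop=8)
    print("hit",hit,"z",round(robot.current_tcp_pos()[2],1))
    robot.move_gripper(wopen/93); robot.move_linear([x,y,hi],speed=250); print("t",robot.current_t())
E
python3 - <<'E'
from h import *
x,y,a=P["fan1"]; pick(x,y,a,4,75)
X,Y=intray("plain",-45,0); place(X,Y,P["plain"][2],8.5,68)
x,y,a=P["heatsink"]; pick(x,y,a,4,65)
X,Y=intray("clip",-66,-37); place(X,Y,P["clip"][2]+np.pi/2,8.5,56)
d=robot.get_image("top"); cv2.imwrite("pics/s1.png",cv2.resize(d["img"][130:320,100:450],(800,434),interpolation=cv2.INTER_CUBIC))
E
```

```text
grip width 0.6 lifted 0.7 F 0.0 t 6.0
hit False z 8.6
t 9.8333
grip width 0.4 lifted 0.7 F 0.0 t 13.55
hit False z 8.6
t 17.6
```

View pics/s1.png

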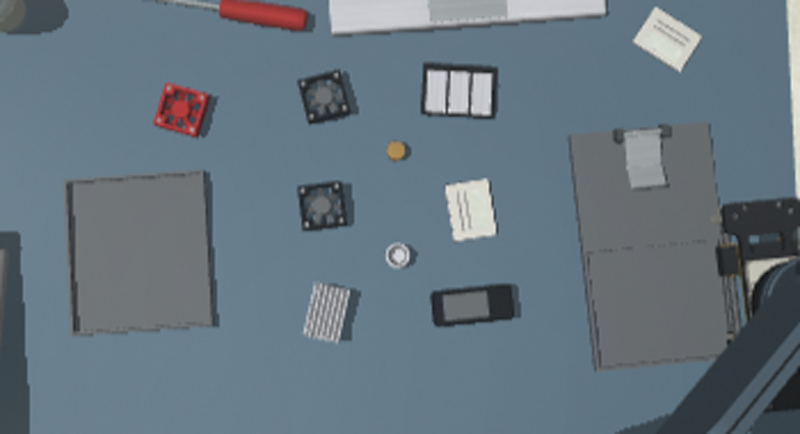

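Both grasps closed on nothing and the parts haven't moved. The gripper at (760,250) looks well off to the right of the bay target. I'll compare the reported TCP with the pictures.

```bash
python3 - <<'E'
from h import *
print(robot.current_tcp_pos(),robot.current_eef_rot(),robot.current_qpos(),intray("clip",-66,-37),robot.current_gripper_width())
p=robot.current_tcp_pos()
R=Ro.from_euler("xyz",robot.current_eef_rot()).as_matrix()
ims=[]
for n in("top","side"):
    d=cam(n); im=d["img"].copy(); im=cv2.resize(im,None,fx=2,fy=2)
    for k,c in ((0,(0,0,255)),(-84,(0,255,0))):
        q=(proj(d,np.array(p)+R@[0,0,k])[0]*2).astype(int); print(n,k,q/2); cv2.drawMarker(im,tuple(int(v) for v in q),c,0,14,2)
    cx,cy=[int(v) for v in q]; x0=max(0,min(cx-200,1120-400)); y0=max(0,min(cy-250,840-560)); ims.append(im[y0:y0+560,x0:x0+400])
cv2.imwrite("pics/tcp.png",np.hstack(ims))
E
```

```text
[ 451.52546954 -333.91254141  108.89493268] [ 3.14043637e+00  1.52458408e-03 -1.49226392e+00] [-8.35375196e-01  3.39729421e-01  1.61086451e+00  1.65000597e-05
  1.19291213e+00  2.22767806e+00] (np.float64(452.1941062161275), np.float64(-334.67664707716347)) 0.6019166851813474
top 0 [413.  261.5]
top -84 [424.5 261.5]
side 0 [296.  316.5]
side -84 [297. 270.]
```

View pics/tcp.png

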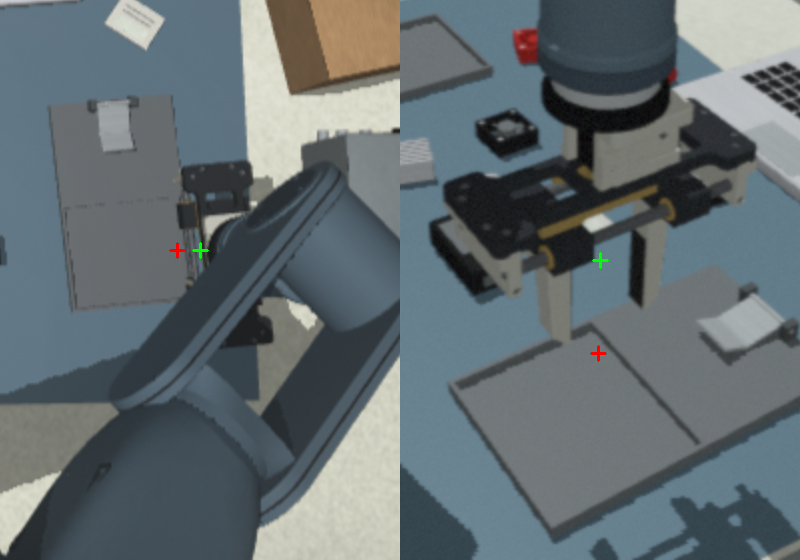

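In the side view the fingertip midpoint is about 15 px above the projected TCP. In the top view the gripper sits outward of it. Both mean the real tips are roughly 30 mm higher than reported. I'll measure this by touching free bench with closed fingers, then photograph the tips there.

```bash
python3 - <<'E'
from h import *
robot.move_gripper(0)
x,y=420,-20; x,y=360,0
down(x,y,60,np.pi/2)
robot.move_linear([x,y,15],speed=150)
f0=robot.current_contact_force()
hit=robot.move_linear([x,y,-45],speed=30,f_stop=4)
p=robot.current_tcp_pos(); print(hit,p,f0,robot.current_contact_force(),robot.current_t())
ims=[]
for n in("top","side"):
    d=cam(n); k=4; im=cv2.resize(d["img"],None,fx=k,fy=k,interpolation=cv2.INTER_CUBIC)
    q=(proj(d,[p[0],p[1],0])[0]+.5)*k; print(n,q/k-.5)
    cv2.drawMarker(im,tuple(int(v) for v in q),(0,0,255),0,14,1)
    cx,cy=[int(v) for v in q]; x0=max(0,min(cx-200,2240-400)); y0=max(0,min(cy-250,1680-400)); print(x0,y0); ims.append(im[y0:y0+400,x0:x0+400])
cv2.imwrite("pics/tcp2.png",np.hstack(ims))
robot.move_linear([x,y,60],speed=200)
E
```

```text
True [ 3.59932689e+02  4.46343754e-02 -3.57476914e+01] [ 0.6420333  -0.01740836  0.03264453] [-1.10766705 -0.5098959   8.18363256] 22.875
top [273.46359234 299.14130074]
895 948
side [169.13520555 260.20338963]
478 792
```

View pics/tcp2.png

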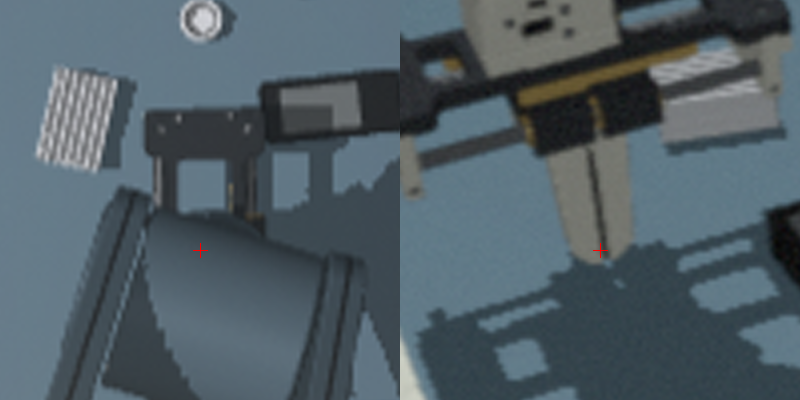

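The fingertips touch the bench at a reported z of −35.7, and laterally the tips line up with the red marker. The controller's TCP therefore reads about 35 mm low in z, while x and y are right. I'll add that offset and guard each descent with force.

```bash
cat >> h.py <<'E'
ZO=-35.4   # reported z with the fingertips on the bench (measured by touch)
def lin(x,y,z,**k): return robot.move_linear([x,y,z+ZO],**k)
def tipz(): return robot.current_tcp_pos()[2]-ZO
def pick(x,y,yaw,tip,wopen,hi=100,dx=0):
    robot.move_gripper(wopen/93); down(x,y,hi+ZO,yaw)
    lin(x,y,tip+20,speed=250); h=lin(x,y,tip,speed=60,f_stop=6); z=tipz()
    robot.move_gripper(0); w=robot.current_gripper_width()*93
    lin(x,y,hi,speed=250)
    print("hit",h,"tip",round(z,1),"grip",round(w,1),"lifted",round(robot.current_gripper_width()*93,1),"F",robot.current_finger_force(),"t",robot.current_t())
    return z
def place(x,y,yaw,tip,wopen,hi=100):
    down(x,y,hi+ZO,yaw); lin(x,y,tip+15,speed=250)
    hit=lin(x,y,tip,speed=40,f_stop=6)
    print("hit",hit,"tip",round(tipz(),1))
    robot.move_gripper(wopen/93); lin(x,y,hi,speed=250); print("t",robot.current_t())
E
python3 - <<'E'
from h import *
x,y,a=P["heatsink"]; z=pick(x,y,a,4,65)
if robot.current_gripper_width()*93<30: raise SystemExit("missed")
X,Y=intray("clip",-66,-37); place(X,Y,P["clip"][2]+np.pi/2,z+4,56)
x,y,a=P["fan2"]; z=pick(x,y,a+np.pi/2,4,75)
if robot.current_gripper_width()*93<30: raise SystemExit("missed")
X,Y=intray("clip",-66,37); place(X,Y,P["clip"][2]+np.pi/2,z+4,66)
x,y,a=P["adapter"]; down(x,y,100+ZO,a+np.pi/2)
d=robot.get_image("side"); cv2.imwrite("pics/s2.png",cv2.resize(d["img"][100:420,120:547],(800,600),interpolation=cv2.INTER_CUBIC))
E
```

```text
hit False tip 3.9 grip 39.8 lifted 39.8 F 29.99979168176651 t 27.7417
hit True tip 8.1
t 31.2
hit False tip 3.9 grip 50.1 lifted 49.6 F 29.99982476234436 t 35.3417
hit True tip 8.2
t 38.625
```

View pics/s2.png

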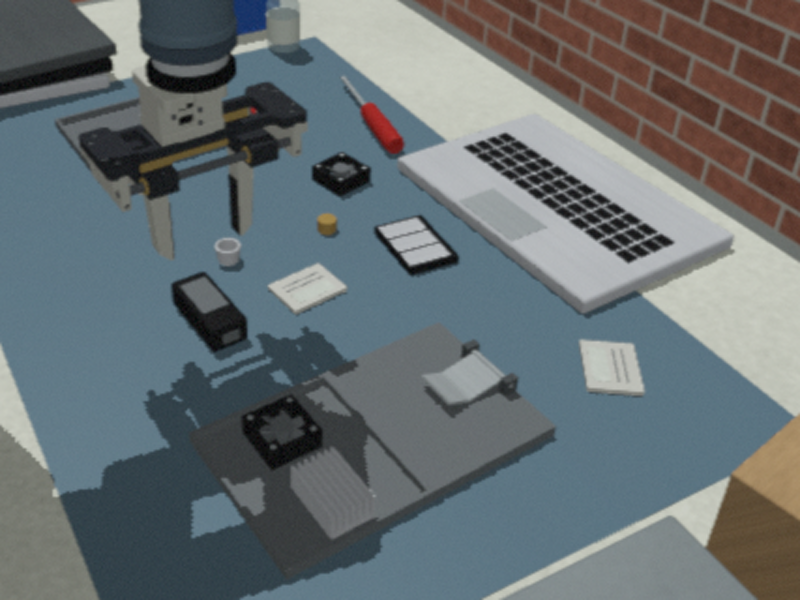

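Fan 2 is at (283,430) and the heat sink at (333,490), both flat in the bay. The clip is clear at (470,380). Next come the adapter and fan 1.

```bash
python3 - <<'E'
from h import *
x,y,a=P["adapter"]; z=pick(x,y,a+np.pi/2,4,60)
if robot.current_gripper_width()*93<30: raise SystemExit("missed")
X,Y=intray("plain",36,0); place(X,Y,P["plain"][2]+np.pi/2,z+4,54)
x,y,a=P["fan1"]; z=pick(x,y,a,4,75)
if robot.current_gripper_width()*93<30: raise SystemExit("missed")
X,Y=intray("plain",-45,0); place(X,Y,P["plain"][2],z+4,66)
# ticket: grip 10 mm behind its centre, lay on deck in front of the clip
x,y,a=P["ticket"]; c,s=np.cos(a),np.sin(a)
z=pick(x-10*c,y-10*s,a,2,70,hi=70)
if robot.current_gripper_width()*93<30: raise SystemExit("missed")
X,Y=intray("clip",28-10,0); down(X,Y,70+ZO,P["clip"][2]); lin(X,Y,z+27,speed=200)
d=robot.get_image("side"); cv2.imwrite("pics/s3.png",cv2.resize(d["img"][60:380,100:527],(800,600),interpolation=cv2.INTER_CUBIC)); print(robot.current_t())
E
```

```text
hit False tip 3.9 grip 39.8 lifted 39.9 F 29.999439418315887 t 41.9667
hit True tip 8.2
t 45.3417
hit False tip 3.8 grip 49.6 lifted 49.9 F 29.941656589508057 t 48.9167
hit True tip 8.1
t 52.0083
hit False tip 1.9 grip 49.4 lifted 48.9 F 29.981186985969543 t 55.5083
56.7417
```

View pics/s3.png

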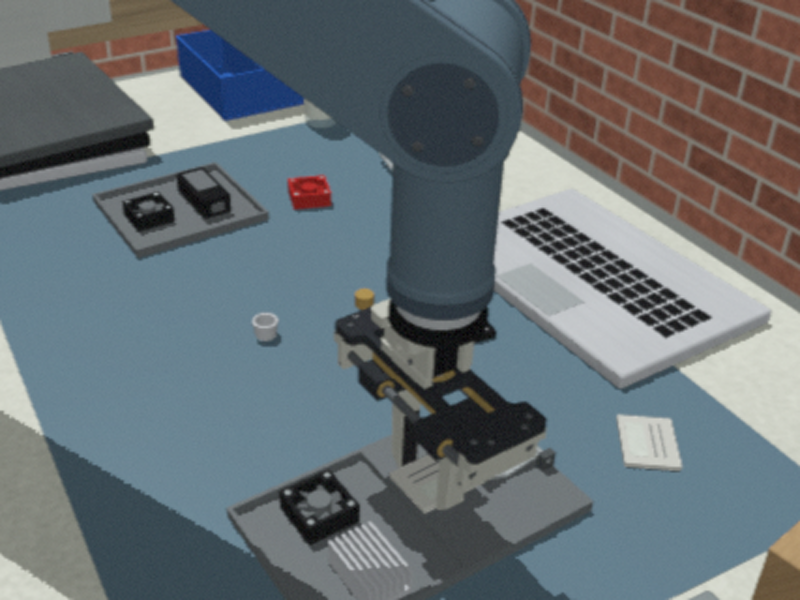

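The side view shows the adapter and fan flat in the plain tray at (180,205). The ticket is held level just in front of the clip at (430,475). Now I'll lower it, slide it under and release.

```bash
python3 - <<'E'
from h import *
X,Y=intray("clip",18,0); z=14.0
h=lin(X,Y,z,speed=40,f_stop=4); zt=tipz(); print("deck",h,zt)
X2,Y2=intray("clip",68.5,0); zz=min(max(zt,13.6),14.8)
h=lin(X2,Y2,zz,speed=40,f_stop=25); print("slide hit",h,robot.current_tcp_pos()-np.array([X2,Y2,zz+ZO]),robot.current_contact_force())
robot.sleep(.2); robot.move_gripper(70/93); robot.sleep(.2)
lin(X2,Y2,100,speed=150)
q=robot.current_qpos(); down(350,150,200,0); robot.sleep(.3); print(robot.current_t())
for n in("top","side"):
    d=cam(n); im=d["img"]; k=6 if n=="top" else 3
    x0,y0,w,h=(340,175,95,125) if n=="top" else (210,230,220,190)
    c=cv2.resize(im[y0:y0+h,x0:x0+w],None,fx=4 if n=="top" else 2.6,fy=4 if n=="top" else 2.6,interpolation=cv2.INTER_CUBIC)
    cv2.imwrite(f"{n}_c.png",c)
a,b=cv2.imread("top_c.png"),cv2.imread("side_c.png"); o=np.zeros((520,800,3),np.uint8); o[:500,:380]=a[:500,:380]; hh=min(520,b.shape[0]); ww=min(415,b.shape[1]); o[:hh,385:385+ww]=b[:hh,-ww:]
cv2.imwrite("pics/fin.png",o)
E
```

```text
deck True 14.148127082608163
slide hit True [-2.17634900e+01 -1.59348874e+00 -6.80537558e-03] [-0.46564641 -0.40318176  4.25736677]
61.8833
```

View pics/fin.png

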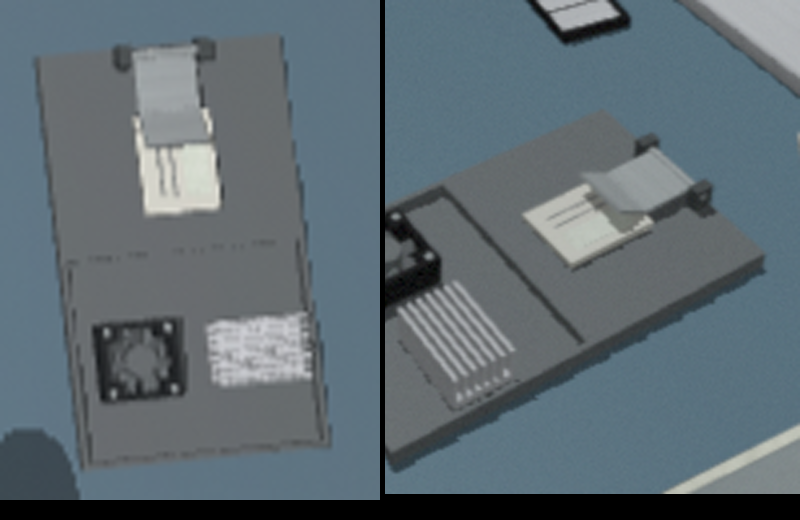

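The ticket is on the deck at about (178,162) in the left panel, straight and centred, but the slide stopped 22 mm short with its edge just at the lip. The residual force is near zero, so I read it as a transient trip. I'll fit the ticket's pose, regrip, and slide more slowly with the ticket eased off the deck.

```bash
python3 - <<'E'
from h import *
d=cam("top")
pix=(np.array([(134,117),(210,110),(218,208),(147,213)])+.5)/4-.5+[340,175]
v,e=fit(d,pix,65,50,18); X,Y,a=P["clip"]; c,s=np.cos(a),np.sin(a); r=v[:2]-[X,Y]
tx,ty=c*r[0]+s*r[1],-s*r[0]+c*r[1]; print("ticket in tray",tx,ty,v[2]-a,e)
gx=46.7; x,y=intray("clip",gx,0)
robot.move_gripper(70/93); down(x,y,60+ZO,a); lin(x,y,34,speed=150)
h=lin(x,y,14,speed=40,f_stop=6); print("down",h,tipz())
robot.move_gripper(0); print("w",robot.current_gripper_width()*93)
lin(x,y,14.4,speed=10)
f0=np.array(robot.current_contact_force())
for g in np.arange(gx+3,69,3):
    xx,yy=intray("clip",g,0); h=lin(xx,yy,14.4,speed=20,f_stop=30)
    print(round(g,1),h,(np.array(robot.current_contact_force())-f0).round(1),robot.current_tcp_pos().round(1)[:2]-np.round([xx,yy],1))
    if h: break
print(robot.current_t())
E
```

```text
ticket in tray 57.26284675455029 -2.0582763870045335 -0.009906369074769189 0.4254659607254307
down False 13.856056484600288
w 49.11377918077656
49.7 False [-2.8 -1.   2.4] [-0.4  0.1]
52.7 False [-2.4 -0.7 -0.1] [0.3 0.1]
55.7 False [-2.1 -0.6 -0.5] [0.4 0. ]
58.7 False [-0.1  0.3 -0. ] [0.4 0. ]
61.7 False [-1.4  0.3 -0.4] [0.3 0.1]
64.7 False [-1.4 -0.  -0.6] [0.3 0. ]
67.7 False [-0.9 -0.2 -1.2] [0.3 0. ]
67.9333
```

```bash
python3 - <<'E'
from h import *
x,y=intray("clip",67.7,0); lin(x,y,14.0,speed=10)
robot.move_gripper(70/93); robot.sleep(.2); lin(x,y,100,speed=150)
down(350,150,200,0); robot.sleep(.3); print(robot.current_t())
d=robot.get_image("top")["img"]; s=robot.get_image("side")["img"]
o=np.zeros((600,800,3),np.uint8)
o[:500,:380]=cv2.resize(d[175:300,340:435],(380,500),interpolation=cv2.INTER_CUBIC)
o[:300,390:790]=cv2.resize(s[250:370,290:450],(400,300),interpolation=cv2.INTER_CUBIC)
o[300:600,390:790]=cv2.resize(s[130:280,150:350],(400,300),interpolation=cv2.INTER_CUBIC)
cv2.imwrite("pics/fin2.png",o)
E
```

```text
71.8417
```

View pics/fin2.png

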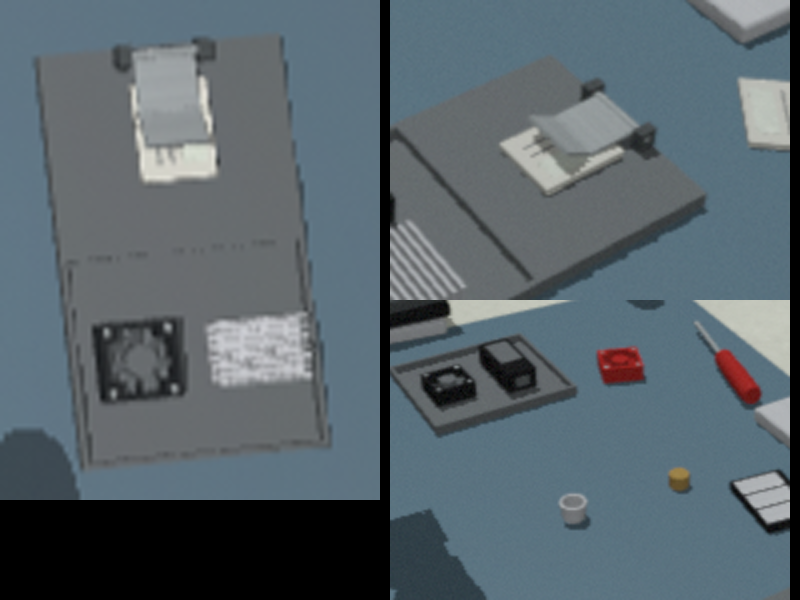

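The trailing edge has advanced about 32 crop px (21 mm), putting the ticket centre at about x = 78 mm: straight, centred and with the clip raised. All parts lie flat in their trays, and the battery is untouched.

```bash
python3 -c "
from bench import robot
print(robot.hand_in())"
```

```text
the job is handed in; nothing more can be done
None
```

I made up both kits, slid the ticket about 20 mm under the raised clip and handed the job in after about 72 s of robot time; `hand_in()` returned no verdict, but the last pictures showed every part flat in its tray and the battery where it was.

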